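# Tip open the press-top bead box

## Task

Open the low press-top box that holds the glass beads: with a fingertip, press down the ribbed thumb rest at the rear end of its rocking lid until the lid is fully tipped and its front end stands open, then let go and leave it open; do not pull it up by its front lip. Leave the box standing where it is and do not pick it up, keep the tall battery box shut, and do not disturb the other things on the shelf.

Things in the scene. Friction and masses are not known exactly. Their poses are not given: they have to be found in the camera images.
- bead_box: Low press-top box, loose, clear plastic, 150 long (x) x 100 wide (y) x 105 mm high, glass beads inside, 0.4 to 0.65 kg. Origin: centre of its underside, on the shelf; z up, +x to the front end (mouth), -x to the rear end (thumb rest), y along the hinge. Hinge line at x = -12 mm, z = 105 mm, marked by round ears. Behind it the top slopes down 35 degrees (the lid's stop) to a 61 mm rear wall.
- bead_lid (a joint): Tilt of the bead box's flat light-grey lid, rad: 0 shut, 0.611 fully tipped, rear end down on the slope, front end up. Starts between 0 and 0.1. Stiff hinge: about 3 N on the middle of the thumb rest moves it, and it stays where it is left. The lid reaches 63 mm behind the hinge line and 89 mm in front of it.
- thumb_rest: Black rubber pad with cross ribs on the rear part of the bead box's lid, turning with it: 42 (x) x 96 (y) x 3 mm. Origin: middle of its top face, 41 mm behind the hinge line and 8 mm above it when shut (113 mm above the shelf); z is the face's normal, x and y as for bead_box. Fully tipped, it has swung about 25 mm down and slopes 35 degrees down to the rear.
- lid_front: The down-turned front lip of the bead box's lid, fixed to the lid and turning with it: 3 (x) x 100 (y) x 10 mm. Origin: middle of its upper edge, 89 mm in front of the hinge line; 110 mm above the shelf when shut, about 160 mm when fully tipped. Not to be touched: the lid is opened from its rear end.
- spare_box: A tall press-top box of the same make, 150 x 100 x 150 mm high, holding batteries; loose. Origin: centre of its underside; axes as for bead_box. It stands beside the bead box, on either side. To be left shut and where it is.
- spare_lid (a joint): Tilt of the tall box's lid, rad: 0 shut (as it starts), 0.611 fully tipped. Works as bead_lid does.
- bell: Chrome bicycle bell, 55 mm across, 44 mm high, loose. Origin: centre of its underside.
- coaster: Round ceramic evil-eye coaster, 95 mm across, 9 mm thick, loose. Origin: centre of its underside.
- horn_hoop: Loop of horn beads on a stiff hoop, about 80 mm across, 14 mm high, loose. Origin: its centre, on the shelf.
- shoe_cream: Small jar of shoe cream with a black cap, 54 mm across, 50 mm high, loose. Origin: centre of its underside.
- shoe_brush: Wooden shoe brush, 150 x 46 x 40 mm high, bristles down, loose. Origin: centre of its underside; x along its length.
- key_dish: Empty terracotta key dish, 110 mm across, 30 mm high, loose. Origin: centre of its underside.

How it is judged:
By the outcome, as a careful person would: the job done as asked, in the order asked, and still so for the second after the job is handed in, with the robot touching nothing.
It also fails if it takes over 29 s, if anything falls off the work surface, if the arm or the gripper's body presses on something with over 40 N, if the wrist force passes 120 N, or if a joint passes its speed limit or range.

## Robot

A 6-joint arm with a two-finger parallel gripper is mounted at the origin on the work surface. World frame = base frame: x ahead of the robot, y to its left, z up, the work surface at z = 0. Lengths are in mm, angles in rad, forces in N, time in s.
With the tool pointing down it reaches from about 300 to 775 mm from the base axis. Payload 14.6 kg.
Tool frame: the origin (TCP) lies between the finger pads; the fingertips stand 17 mm ahead of it and the grasp point (between the pads) lies 2 mm behind it (manip.tip_reach is the distance from the TCP to the fingertips, in mm); z points along the fingers, y is the line along which they close (so a half turn about z gives the same grasp; the last joint's range is limited). The gripper opens to 94 mm and grips with 3 to 60 N. Pads are 16 mm wide; open, the fingers measure 119 mm over their backs; the gripper's body (75 mm by 177 mm) begins 78 mm behind the grasp point.
Start: joints at [-1.223, 0.3, 1.521, -0, 1.321, -0.067], TCP at [221.646, -503.351, 186.846] pointing down, gripper open.
Joint ranges: [-3.03, 3.03], [-0.79, 2.21], [0.23, 2.52], [-1.04, 4.18], [0, 3.07], [-2.55, 2.55]. Speed limits (rad/s): [2.22, 2.22, 2.57, 3.14, 3.14, 3.14].

## Interface

Orientations are given as [roll, pitch, yaw] about the fixed x, y, z axes, in that order (R = Rz(yaw) Ry(pitch) Rx(roll)).
In Python, from cell import manip, viewer gives the robot as it stands.
- The arm moves only by the tool apply_moves, never from a script. Its argument "moves" is a list of rows, each a list of 3 entries, a list of its own where there are three numbers: the shift along the tool's x, y, z each as a share of 0.25 m, from -1 to 1, then the turn, a rotation vector about the tool's x, y, z each as a share of pi rad, from -1 to 1, then the closure, from 0 (fully open) to 1 (shut). In form: [[[dx, dy, dz], [wx, wy, wz], grip], ...]. A call has 1 to 12 rows; each row is the pose to reach, as a shift and turn from the pose commanded when the call began, along the tool's axes at that moment, turning the shorter way round; what a row does not reach only later rows make up. A row lasts 1/12 s, in which the tool goes at most 41.7 mm and 7.16 degrees, less where a joint would pass 70% of its speed; a pose out of reach is approached as far as the arm can. A call with a number of a shift or a turn outside -1 to 1 is refused whole. A call with a gripper value outside its range is refused whole. The fingers move at their own pace and stop on an object; "squeeze" is the grip in N (left out, the last holds). Time passes only in rows, so rows that repeat a pose let the fingers close. It gives the time, the measured TCP pose, the force, the opening and the grip force at its end, in the units of the state.
- manip.read_state(): the state, without advancing time (a new reading comes with each control period).
- viewer.camera(name): name is "scene" or "side" or "wrist"; returns the picture (400x640x3 uint8, blue, green, red); there is no depth.
- viewer.camera_info(name): a dict with "camera_matrix" (3x3 intrinsics, pixels), "k1" (the pictures are not rectified: a ray, as slopes to the right and down, at radius r is drawn at 1 + k1 r^2 times it, then the intrinsics apply), "R" (3x3) and "t" (3): a world point X has camera coordinates R X + t. Camera axes: x right, y down, z forward; pixel columns grow to the right and rows downward; lengths in mm; the calibration is good to about 2 mm. A picture is of the moment at which its call begins: read the wrist's pose just before it. camera_info takes no time and is no camera call; for the wrist camera it gives the pose at the moment of the call.
- manip.sign_off(): hands the job in; it is judged then, once.
The state is a dict: "clock": time; "joints": joint angles; "qd": joint speeds; "effort": joint torques, N m; "eef_pos": TCP position; "eef_rot": TCP orientation; "wrist_force": force on the tool from outside, world axes, zero at the start; "moment": the same for the moment, N m; "finger_gap": finger opening in mm; "finger_force": force on a finger pad.
Only numpy, scipy, OpenCV 4.12 (cv2) and the standard library are available. Lean on these libraries where they do the work, as an engineer would, in place of code of your own. Each camera call takes 0.05 s, during which the arm holds its last target. There are 200 camera calls.

## Working session

There is one attempt and no reset: what is moved stays moved. The work goes in short steps, Python scripts to look and compute and a tool call to move; the robot and the scene stay as the last step left them, time stands still between calls to the robot, and variables do not carry over. Pictures are saved under pics/ and viewed, at most 10 in all, crops included, and the job is handed in when it is done.

Besides the shell and the picture viewer there is one more tool, called after "Request:" as a command line: name --argument value ..., lists and objects as JSON in quotes. apply_moves: Moves the arm, as the interface text tells. Shift numbers are shares of 0.25 m and turn numbers shares of pi rad, none past 1 either way. Its arguments: {"type":"object","properties":{"moves":{"type":"array"},"squeeze":{"type":"number"}},"required":["moves"]}

```bash
mkdir -p pics; python3 - <<'E'
from cell import manip, viewer
import cv2, numpy as np
for n in ("scene","side"):
    im=viewer.camera(n); cv2.imwrite(f"pics/{n}0.png",im); i=viewer.camera_info(n); print(n,i)
s=manip.read_state();print(s['clock'],s['eef_pos'],s['eef_rot'])
E
```

```text
scene {'camera_matrix': array([[365.65002347,   0.        , 325.29639207],
       [  0.        , 365.65002347, 198.43816264],
       [  0.        ,   0.        ,   1.        ]]), 'k1': -0.012611599917038488, 'R': array([[ 0.24654529,  0.968986  ,  0.01677965],
       [ 0.79649649, -0.19273342, -0.5731031 ],
       [-0.55209488,  0.1546608 , -0.81931147]]), 't': array([-127.49040334, -401.47844527, 1409.86339818])}
side {'camera_matrix': array([[404.60294118,   0.        , 324.02219151],
       [  0.        , 404.60294118, 200.66635302],
       [  0.        ,   0.        ,   1.        ]]), 'k1': -0.08469846089305764, 'R': array([[-0.99192666, -0.12649821,  0.00892758],
       [-0.07803895,  0.55341324, -0.82924285],
       [ 0.0999571 , -0.82324479, -0.55881714]]), 't': array([ 573.22767141,  136.9430598 , 1038.89851477])}
0.1 [ 221.56619834 -503.12107156  186.34737864] [-3.14054278e+00 -8.09485836e-05  4.14804172e-01]
```

View pics/scene0.png

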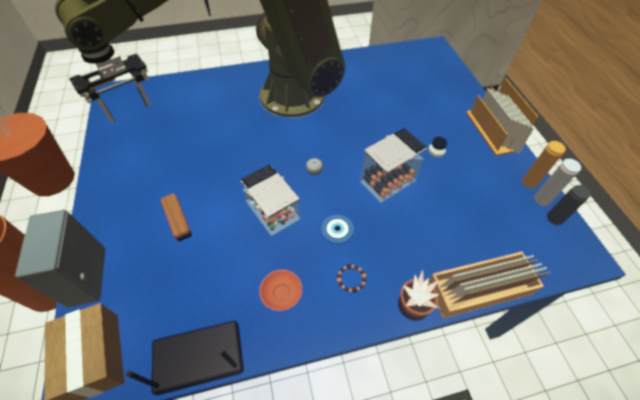

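View pics/side0.png

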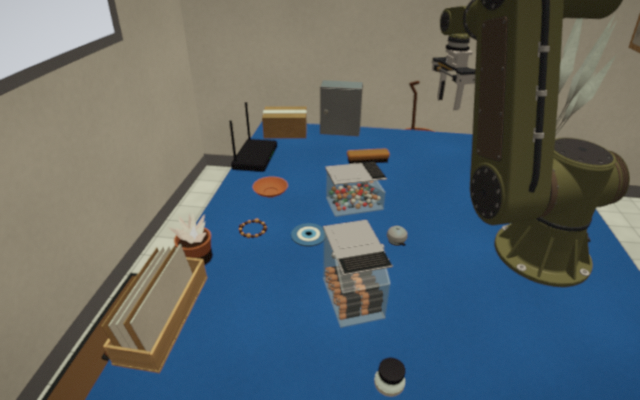

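The scene view shows the bead box (coloured beads) with its black pad near (262,178) and lid near (271,193). The battery box is near (390,165). In the side view the bead pad is near (374,170) and the lid near (348,174).

```bash
cat >h.py <<'E'
import numpy as np, cv2
from cell import viewer, manip
def ray(n,p,i=None):
    i=i or viewer.camera_info(n); K=i['camera_matrix']
    d=np.array([i['k1'],0,0,0,0.])
    u=cv2.undistortPoints(np.array([[p]],float),K,d)[0,0]
    return -i['R'].T@i['t'], i['R'].T@np.array([u[0],u[1],1.])
def plane(n,p,z,i=None):
    o,d=ray(n,p,i); return o+d*(z-o[2])/d[2]
def tri(rays):
    A=0;b=0
    for o,d in rays:
        d=d/np.linalg.norm(d);M=np.eye(3)-np.outer(d,d);A=A+M;b=b+M@o
    X=np.linalg.solve(A,b)
    return X,[np.linalg.norm(np.cross(X-o,d/np.linalg.norm(d))) for o,d in rays]
def proj(n,X,i=None):
    i=i or viewer.camera_info(n)
    return cv2.projectPoints(np.array([X],float),cv2.Rodrigues(i['R'])[0],i['t'],i['camera_matrix'],np.array([i['k1'],0,0,0,0.]))[0].ravel()
def blob(im,mask,x0,y0,x1,y1):
    m=np.zeros_like(mask);m[y0:y1,x0:x1]=mask[y0:y1,x0:x1]
    c=max(cv2.findContours(m,cv2.RETR_EXTERNAL,cv2.CHAIN_APPROX_NONE)[0],key=cv2.contourArea)
    M=cv2.moments(c);return c,np.array([M['m10']/M['m00'],M['m01']/M['m00']])
E
python3 - <<'E'
from h import *
s=cv2.imread('pics/scene0.png');d=cv2.imread('pics/side0.png')
np.set_printoptions(precision=1,suppress=True)
R={}
for n,im,bp,bl in(("scene",s,(236,160,284,196),(240,168,304,215)),("side",d,(355,158,390,182),(322,160,378,186))):
    dark=(im.max(2)<75).astype('uint8')*255
    hs=cv2.cvtColor(im,cv2.COLOR_BGR2HSV); lt=((hs[...,1]<45)&(hs[...,2]>150)).astype('uint8')*255
    for k,m,b in(("pad",dark,bp),("lid",lt,bl)):
        c,ce=blob(im,m,*b); R[n,k]=ce
        print(n,k,ce,cv2.contourArea(c),cv2.boxPoints(cv2.minAreaRect(c)).ravel(), plane(n,ce,111))
    x0,y0,x1,y1=(225,150,315,240) if n=="scene" else (310,145,400,220)
    cv2.imwrite(f'pics/c_{n}.png',cv2.resize(im[y0:y1,x0:x1],None,fx=6,fy=6,interpolation=cv2.INTER_CUBIC))
for k in("pad","lid"): print(k,tri([ray(n,R[n,k]) for n in("scene","side")]))
a=cv2.imread('pics/c_scene.png');b=cv2.imread('pics/c_side.png')
b=cv2.copyMakeBorder(b,0,a.shape[0]-b.shape[0],0,0,cv2.BORDER_CONSTANT)
cv2.imwrite('pics/c.png',cv2.resize(np.hstack([a,b]),(800,400)))
E
```

```text
scene pad [258.4 175.9] 254.0 [242.4 179.  270.4 164.2 274.8 172.5 246.8 187.2] [ 459.3 -183.1  111. ]
scene lid [271.9 194.4] 1180.5 [244.  189.  283.6 169.2 299.  200.  259.4 219.8] [ 532.3 -156.6  111. ]
side pad [372.6 165.8] 291.5 [355. 158. 387. 158. 387. 177. 355. 177.] [ 460.6 -201.5  111. ]
side lid [348.2 173.2] 575.5 [326.7 166.3 369.3 162.1 371.  179.5 328.5 183.8] [ 528.2 -148.2  111. ]
pad (array([ 462.6, -183.8,  118.8]), [np.float64(2.4899013550540494), np.float64(2.489901355053964)])
lid (array([ 528.7, -156.5,  106.2]), [np.float64(0.032898254735402116), np.float64(0.03289825473552185)])
```

View pics/c.png

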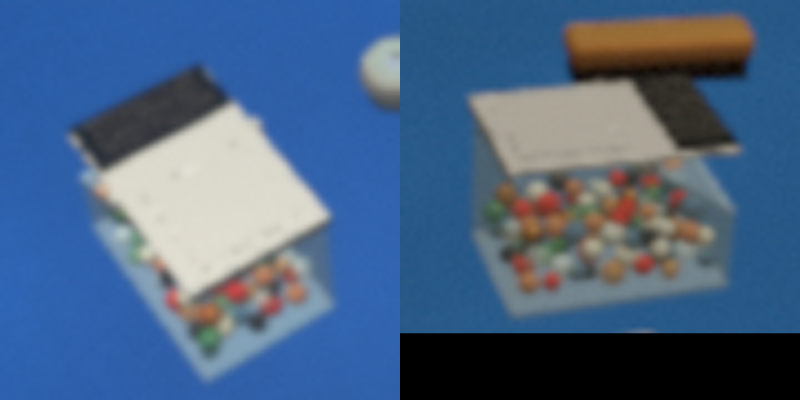

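The crop shows the bead box with clear corners on both the pad and the lid. The lid looks almost shut. I'll triangulate the corners.

```bash
python3 - <<'E'
from h import *
np.set_printoptions(precision=1,suppress=True)
k=90/400
P={'rearL':((200,65),(738,148)),'frontL':((232,103),(678,152)),'rearR':((70,132),(690,78)),'frontR':((105,165),(635,82)),'lipL':((330,215),(515,170)),'lipR':((190,297),(470,95))}
X={}
for n,(a,b) in P.items():
    X[n],e=tri([ray("scene",(225+a[0]*k,150+a[1]*k)),ray("side",(310+(b[0]-400)*k,145+b[1]*k))]);print(n,X[n],e[0])
p=np.mean([X[n] for n in('rearL','frontL','rearR','frontR')],0);f=(X['lipL']+X['lipR'])/2
d=f-p;print('pad',p,'lip',f,'dist',np.linalg.norm(d),'yaw',np.arctan2(d[1],d[0]))
for a,b in(('rearL','rearR'),('frontL','frontR'),('lipL','lipR'),('rearL','lipL'),('rearR','lipR')):
    v=X[b]-X[a];print(a,b,np.linalg.norm(v),np.arctan2(v[1],v[0]))
s=manip.read_state();print(s['eef_pos'],s['eef_rot'])
E
```

```text
rearL [ 420.6 -144.3  105.4] 0.15494359877036076
frontL [ 458.7 -129.6  107.7] 0.4227546070436674
rearR [ 453.8 -234.3  103.9] 1.326618355960706
frontR [ 490.  -215.5  108.6] 0.5311853099681814
lipL [559.4 -87.3 110. ] 2.376533343930061
lipR [ 598.1 -179.8  109. ] 1.6360914501723114
pad [ 455.8 -180.9  106.4] lip [ 578.7 -133.6  109.5] dist 131.73847645058314 yaw 0.367520861298069
rearL rearR 95.9244414734855 -1.2177166608490517
frontL frontR 91.39426493744176 -1.2218364544062092
lipL lipR 100.25363346249098 -1.1744317322603313
rearL lipL 150.00307669573075 0.3894549430629648
rearR lipR 154.26181531419576 0.3609279288247849
[ 221.6 -503.1  186.3] [-3.1 -0.   0.4]
```

The lid corners fit the given sizes (96 mm pad, 150 mm lid side, 131 mm from pad to lip). That puts the box yaw at about 0.37, the pad middle at about (456,-181) and its top at about 110. I'll go above it with the fingers shut.

Request:
apply_moves --moves '[[[0.68, -0.4, 0], [0, 0, 0.014], 1], [[0.68, -0.4, 0], [0, 0, 0.014], 1], [[0.68, -0.4, 0], [0, 0, 0.014], 1], [[0.68, -0.4, 0], [0, 0, 0.014], 1], [[0.68, -0.4, 0], [0, 0, 0.014], 1], [[0.68, -0.4, 0], [0, 0, 0.014], 1], [[0.68, -0.4, 0], [0, 0, 0.014], 1], [[0.68, -0.4, 0], [0, 0, 0.014], 1], [[0.68, -0.4, 0], [0, 0, 0.014], 1]]' --squeeze 10

```text
clock: 0.85
eef_pos: [336.4, -344.1, 186.7]
eef_rot: [-3.141, 0.0, 0.37]
wrist_force: [0.3, -0.4, 0.1]
finger_gap: 37.0
finger_force: 0.0
```

```bash
cat >g.py <<'E'
from h import *
import sys
from scipy.spatial.transform import Rotation as Ro
np.set_printoptions(precision=2,suppress=True)
s=manip.read_state();R=Ro.from_euler('xyz',s['eef_rot']).as_matrix()
T=np.array([float(v) for v in sys.argv[1:4]])
print(s['clock'],s['eef_pos'],s['eef_rot'],s['wrist_force'],s['finger_gap'])
print('share',R.T@(T-s['eef_pos'])/250)
E
python3 g.py 452 -182 165
```

```text
0.85 [ 336.36 -344.06  186.65] [-3.14  0.    0.37] [ 0.32 -0.4   0.05] 37.04084841864498
share [ 0.67 -0.44  0.09]
```

Request:
apply_moves --moves '[[[0.67, -0.44, 0.08], [0, 0, 0], 1], [[0.67, -0.44, 0.08], [0, 0, 0], 1], [[0.67, -0.44, 0.08], [0, 0, 0], 1], [[0.67, -0.44, 0.08], [0, 0, 0], 1], [[0.67, -0.44, 0.08], [0, 0, 0], 1], [[0.67, -0.44, 0.08], [0, 0, 0], 1], [[0.67, -0.44, 0.08], [0, 0, 0], 1], [[0.67, -0.44, 0.08], [0, 0, 0], 1], [[0.67, -0.44, 0.08], [0, 0, 0], 1], [[0.67, -0.44, 0.08], [0, 0, 0], 1]]'

```text
clock: 1.68
eef_pos: [452.6, -181.4, 166.9]
eef_rot: [3.141, -0.0, 0.369]
wrist_force: [0.4, 0.1, -0.7]
finger_gap: 0.4
finger_force: 0.0
```

```bash
python3 g.py 452 -182 110; python3 - <<'E'
from h import *
i=viewer.camera_info("wrist");w=viewer.camera("wrist");a=viewer.camera("scene");b=viewer.camera("side")
np.set_printoptions(precision=1,suppress=True)
for X in([456,-181,111],[452,-182,148],[494,-166,111],[579,-134,110]):print(X,proj("wrist",X,i),proj("scene",X),proj("side",X))
cv2.imwrite('pics/w1.png',w)
f=lambda m,x,y:cv2.resize(m[y:y+80,x:x+100],(400,320),interpolation=cv2.INTER_CUBIC)
cv2.imwrite('pics/c1.png',np.hstack([f(a,215,130),f(b,310,120)]))
E
```

```text
1.6833 [ 452.64 -181.38  166.95] [ 3.14 -0.    0.37] [ 0.42  0.06 -0.71] 0.44577847219822403
share [-0.    0.    0.23]
[456, -181, 111] [323.3 200.2] [259.  174.9] [373.9 169.3]
[452, -182, 148] [322.9 217.8] [256.6 165.5] [376.3 158. ]
[494, -166, 111] [323.  154.5] [266.3 184.2] [360.6 170.9]
[579, -134, 110] [324.   39.2] [283.2 206.8] [330.  174.7]
```

View pics/w1.png

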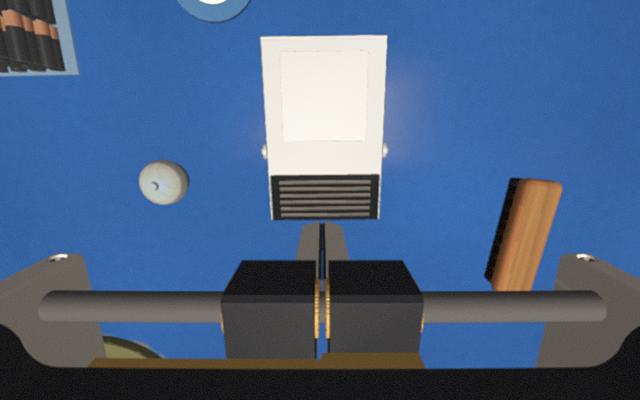

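View pics/c1.png

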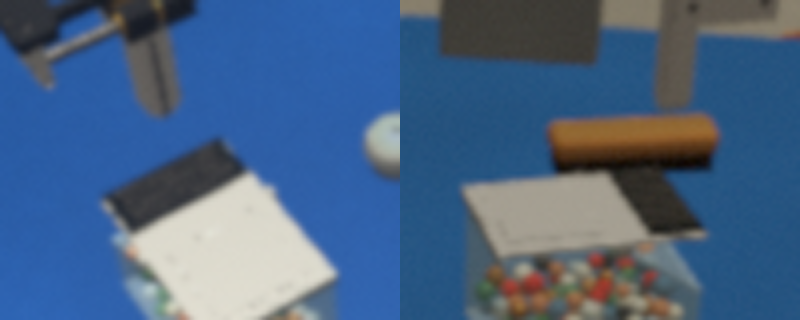

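The wrist view shows the pad middle at (325,197), the hinge ears at row 150 and the lip at row 36. These sit about 3 px (2.5 mm) ahead of my prediction. The fingers are shut and centred over the pad, just rear of its middle. I'll press down with a 2 mm forward shift.

Request:
apply_moves --moves '[[[0.008, 0, 0.07], [0, 0, 0], 1], [[0.008, 0, 0.12], [0, 0, 0], 1], [[0.008, 0, 0.14], [0, 0, 0], 1], [[0.008, 0, 0.15], [0, 0, 0], 1], [[0.008, 0, 0.16], [0, 0, 0], 1], [[0.008, 0, 0.17], [0, 0, 0], 1], [[0.008, 0, 0.18], [0, 0, 0], 1], [[0.008, 0, 0.19], [0, 0, 0], 1], [[0.008, 0, 0.2], [0, 0, 0], 1], [[0.008, 0, 0.21], [0, 0, 0], 1], [[0.008, 0, 0.22], [0, 0, 0], 1]]'

```text
clock: 2.75
eef_pos: [455.1, -179.4, 111.7]
eef_rot: [3.142, -0.0, 0.371]
wrist_force: [0.0, 0.1, 0.3]
finger_gap: 0.4
finger_force: 0.0
```

```bash
python3 - <<'E'
from h import *
w=viewer.camera("wrist");a=viewer.camera("scene");b=viewer.camera("side");print(manip.read_state()['wrist_force'])
f=lambda m,x,y:cv2.resize(m[y:y+80,x:x+100],(400,320),interpolation=cv2.INTER_CUBIC)
cv2.imwrite('pics/c2.png',np.vstack([np.hstack([f(a,215,140),f(b,310,120)]),cv2.resize(w[:260,160:640-160],(400,325))[:,:].repeat(1,1) if 0 else cv2.copyMakeBorder(w[0:240,120:520],0,0,0,400,cv2.BORDER_CONSTANT)]))
E
```

```text
[ 0.46381199 -0.28113973 -0.61082419]
```

View pics/c2.png

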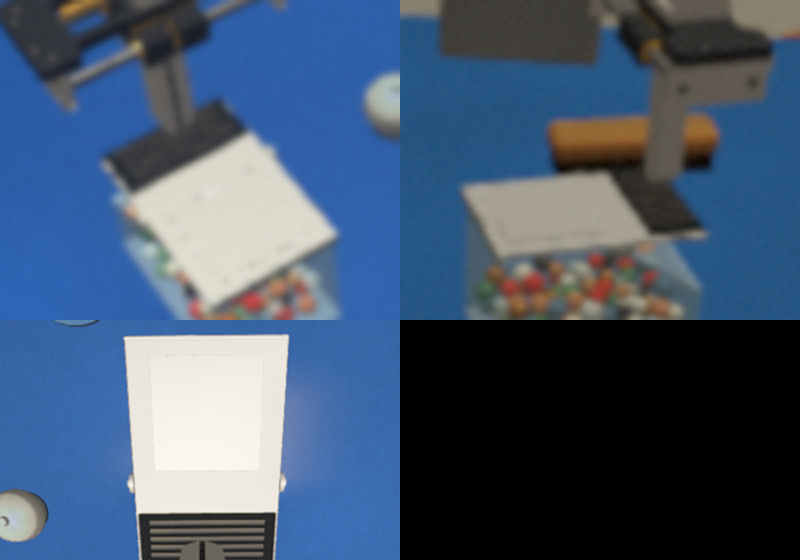

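The tip is hovering at or just above the pad, the lid hasn't moved and there's no force yet. I'll check the tip reach.

```bash
python3 - <<'E'
from h import *
print(manip.tip_reach, tri([ray("scene",(260,173)),ray("side",(376.2,165))]), manip.read_state()['eef_pos'])
E
```

```text
17.0 (array([ 454.18213203, -178.61344497,  123.31731071]), [np.float64(4.838766655368969), np.float64(4.8387666553690485)]) [ 454.97129796 -179.34635156  111.69104385]
```

Request:
apply_moves --moves '[[[0, 0, 0.01], [0, 0, 0], 1], [[0, 0, 0.02], [0, 0, 0], 1], [[0, 0, 0.03], [0, 0, 0], 1], [[0, 0, 0.04], [0, 0, 0], 1]]'

```text
clock: 3.23
eef_pos: [455.0, -179.4, 101.6]
eef_rot: [-3.142, 0.0, 0.371]
wrist_force: [-0.3, 0.5, -0.7]
finger_gap: 0.5
finger_force: 0.0
```

```bash
python3 - <<'E'
from h import *
w=viewer.camera("wrist");a=viewer.camera("scene");b=viewer.camera("side");s=manip.read_state();print(s['wrist_force'],s['moment'],s['eef_pos'])
f=lambda m,x,y:cv2.resize(m[y:y+80,x:x+100],(400,320),interpolation=cv2.INTER_CUBIC)
cv2.imwrite('pics/c3.png',np.vstack([np.hstack([f(a,215,140),f(b,310,120)]),cv2.copyMakeBorder(w[0:240,120:520],0,0,0,400,cv2.BORDER_CONSTANT)]))
E
```

```text
[-0.04470058 -0.17918784  0.24436565] [-0.02397514  0.00589664 -0.04809293] [ 454.95667831 -179.33806595  101.63402799]
```

View pics/c3.png

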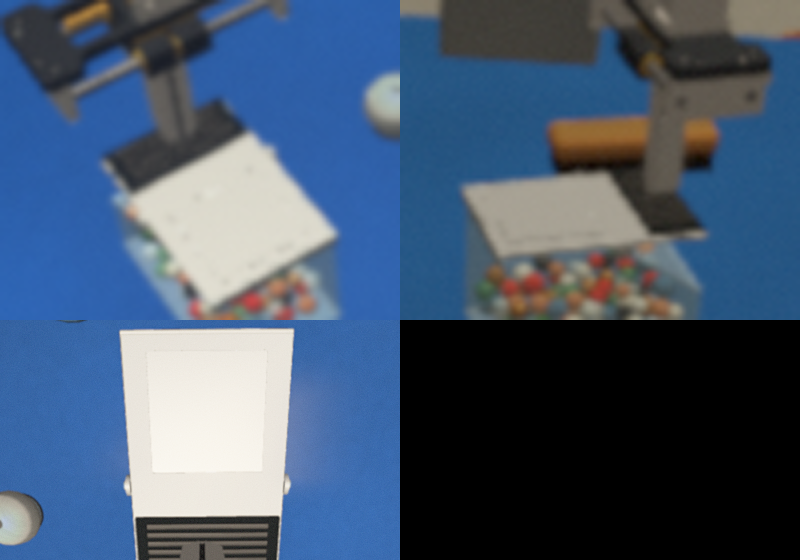

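Visually the tip is just about on the pad, with no lid motion and no force. The tip seems to sit higher than its nominal reach, so I'll continue in small steps guided by force.

Request:
apply_moves --moves '[[[0, 0, 0.01], [0, 0, 0], 1], [[0, 0, 0.02], [0, 0, 0], 1], [[0, 0, 0.02], [0, 0, 0], 1]]'

```text
clock: 3.63
eef_pos: [454.8, -179.3, 96.3]
eef_rot: [-3.141, 0.0, 0.371]
wrist_force: [-0.5, 0.5, -1.2]
finger_gap: 0.7
finger_force: 0.0
```

Request:
apply_moves --moves '[[[0, 0, 0.01], [0, 0, 0], 1], [[0, 0, 0.02], [0, 0, 0], 1], [[0, 0, 0.02], [0, 0, 0], 1]]'

```text
clock: 3.88
eef_pos: [454.9, -179.4, 91.6]
eef_rot: [-3.142, 0.0, 0.371]
wrist_force: [-0.6, -0.4, 0.4]
finger_gap: 0.8
finger_force: 0.4
```

```bash
cat >d.py <<'E'
from h import *
import sys
def top(im,b):
    hs=cv2.cvtColor(im,cv2.COLOR_BGR2HSV); lt=((hs[...,1]<45)&(hs[...,2]>150)).astype('uint8')*255
    c,ce=blob(im,lt,*b);return ce.round(1),cv2.contourArea(c),cv2.boundingRect(c)
for n,b in(("scene",(240,168,310,225)),("side",(318,130,372,186))):
    im=viewer.camera(n);cv2.imwrite(f'pics/{n}_{sys.argv[1]}.png',im)
    print(n,top(cv2.imread(f'pics/{n}0.png'),b),top(im,b))
s=manip.read_state();print(s['clock'],s['eef_pos'],s['joints'],s['wrist_force'],s['effort'])
E
python3 d.py 4; python3 - <<'E'
import cv2,numpy as np
f=lambda n,x,y:cv2.resize(cv2.imread(f'pics/{n}_4.png')[y:y+80,x:x+80],(400,400),interpolation=cv2.INTER_CUBIC)
cv2.imwrite('pics/c4.png',np.hstack([f('scene',220,140),f('side',320,120)]))
E
```

```text
scene (array([271.9, 194.6]), 1189.5, (246, 173, 53, 45)) (array([271.8, 194.1]), 1134.5, (246, 173, 53, 45))
side (array([348.2, 173.2]), 575.5, (327, 164, 45, 20)) (array([348.4, 172.6]), 538.0, (327, 164, 44, 18))
3.9833 [ 455.02540429 -179.3568027    91.75185902] [-4.50398542e-01  2.71196775e-01  1.79551251e+00  5.28157848e-05
  1.07502515e+00  7.49580218e-01] [-0.37397149 -0.90164128 -0.45321813] [-4.91457002e-02 -4.73375058e+01 -3.11558139e+01  2.80294823e-02
 -5.87975979e-02  3.21585712e-04]
```

View pics/c4.png

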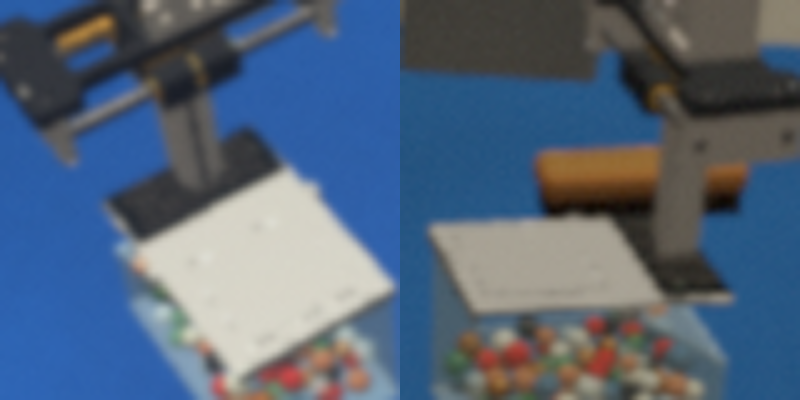

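The tip is at the pad surface and the lid's front edge may just be starting to rise. I'll continue in small steps.

Request:
apply_moves --moves '[[[0, 0, 0.01], [0, 0, 0], 1], [[0, 0, 0.02], [0, 0, 0], 1], [[0, 0, 0.02], [0, 0, 0], 1]]'

```text
clock: 4.23
eef_pos: [454.9, -179.4, 86.4]
eef_rot: [-3.141, 0.0, 0.371]
wrist_force: [-0.8, -1.0, 1.6]
finger_gap: 0.3
finger_force: 0.9
```

```bash
python3 d.py 5
```

```text
scene (array([271.9, 194.6]), 1189.5, (246, 173, 53, 45)) (array([271.4, 192.6]), 986.5, (245, 174, 52, 38))
side (array([348.2, 173.2]), 575.5, (327, 164, 45, 20)) (array([348.9, 171. ]), 467.5, (328, 162, 44, 19))
4.3333 [ 454.99219411 -179.34705815   86.65896071] [-4.50409899e-01  2.78242224e-01  1.79995683e+00  5.25701585e-05
  1.06362741e+00  7.49592490e-01] [-0.06489291 -0.4554616   0.27027398] [ 2.09503728e-01 -4.72947621e+01 -3.09007466e+01  1.52913714e-01
 -1.62652368e-01 -2.82401816e-04]
```

The lid is now tipping. It made contact near TCP z 92, so full tilt should come near TCP z 68.

Request:
apply_moves --moves '[[[0, 0, 0.01], [0, 0, 0], 1], [[0, 0, 0.02], [0, 0, 0], 1], [[0, 0, 0.03], [0, 0, 0], 1], [[0, 0, 0.04], [0, 0, 0], 1], [[0, 0, 0.05], [0, 0, 0], 1], [[0, 0, 0.05], [0, 0, 0], 1]]'

```text
clock: 4.83
eef_pos: [454.9, -179.4, 73.8]
eef_rot: [-3.141, 0.0, 0.371]
wrist_force: [0.0, -0.9, 1.6]
finger_gap: 0.3
finger_force: 0.7
```

```bash
python3 d.py 6
```

```text
scene (array([271.9, 194.6]), 1189.5, (246, 173, 53, 45)) (array([270.5, 190.3]), 629.5, (247, 176, 48, 34))
side (array([348.2, 173.2]), 575.5, (327, 164, 45, 20)) (array([350.7, 167.3]), 224.5, (333, 154, 36, 27))
4.9333 [ 454.8845595  -179.33401757   74.07583267] [-4.50415266e-01  2.96239505e-01  1.81030582e+00 -7.72083137e-05
  1.03562386e+00  7.49606457e-01] [-0.06944001 -1.12255932  1.29394351] [ 1.81946126e-01 -4.75228786e+01 -2.99664134e+01  1.25111220e-01
 -3.39594379e-02 -2.82027468e-03]
```

Tipping continues with little force. I'll go on until the stop.

Request:
apply_moves --moves '[[[0, 0, 0.005], [0, 0, 0], 1], [[0, 0, 0.01], [0, 0, 0], 1], [[0, 0, 0.015], [0, 0, 0], 1], [[0, 0, 0.015], [0, 0, 0], 1]]'

```text
clock: 5.27
eef_pos: [455.4, -179.5, 71.1]
eef_rot: [3.141, -0.001, 0.371]
wrist_force: [-1.7, 1.2, 9.7]
finger_gap: 0.5
finger_force: 4.2
```

Request:
apply_moves --moves '[[[0, 0, 0.005], [0, 0, 0], 1], [[0, 0, 0.01], [0, 0, 0], 1], [[0, 0, 0.01], [0, 0, 0], 1]]'

```text
clock: 5.52
eef_pos: [455.8, -179.5, 70.2]
eef_rot: [3.14, -0.002, 0.371]
wrist_force: [-8.5, 5.3, 29.6]
finger_gap: 0.5
finger_force: 13.9
```

The force has risen to 30 N, so the lid is on its stop. I'll back off straight up.

Request:
apply_moves --moves '[[[0, 0, -0.01], [0, 0, 0], 1], [[0, 0, -0.02], [0, 0, 0], 1], [[0, 0, -0.05], [0, 0, 0], 1], [[0, 0, -0.15], [0, 0, 0], 1], [[0, 0, -0.3], [0, 0, 0], 1], [[0, 0, -0.45], [0, 0, 0], 1], [[0, 0, -0.5], [0, 0, 0], 1], [[-0.1, 0, -0.5], [0, 0, 0], 1], [[-0.2, 0, -0.5], [0, 0, 0], 1], [[-0.3, 0, -0.5], [0, 0, 0], 1], [[-0.3, 0, -0.5], [0, 0, 0], 1]]'

```text
clock: 6.43
eef_pos: [382.6, -207.3, 193.3]
eef_rot: [-3.141, 0.001, 0.369]
wrist_force: [0.0, 0.5, -0.1]
finger_gap: 0.6
finger_force: 0.0
```

```bash
python3 d.py 7; python3 - <<'E'
import cv2,numpy as np
f=lambda n,x,y:cv2.resize(cv2.imread(f'pics/{n}_7.png')[y:y+100,x:x+100],(400,400),interpolation=cv2.INTER_CUBIC)
cv2.imwrite('pics/c7.png',np.hstack([f('scene',220,140),f('side',310,120)]))
E
```

```text
scene (array([271.9, 194.6]), 1189.5, (246, 173, 53, 45)) (array([270.3, 189.7]), 555.5, (248, 177, 46, 33))
side (array([348.2, 173.2]), 575.5, (327, 164, 45, 20)) (array([351., 166.]), 124.0, (337, 156, 31, 24))
6.5333 [ 384.91856474 -206.79614464  193.4884327 ] [-5.76923305e-01  3.83216114e-02  1.81101573e+00  1.00255131e-04
  1.29171856e+00  6.24350626e-01] [-0.34527243  0.3636891   0.52697388] [-1.12041213e+00 -3.82888520e+01 -3.39420784e+01 -3.63290674e-04
  2.91064801e-02 -2.13739425e-01]
```

View pics/c7.png

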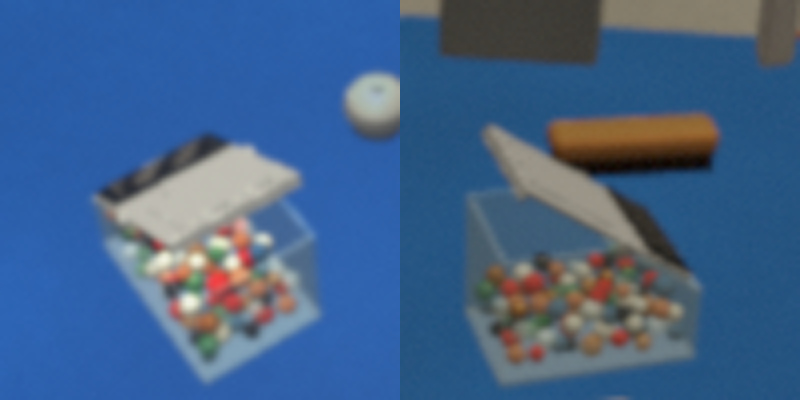

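The lid is tipped onto its slope with the front standing open. The front base corner is still at (271.8,235.5), so the box hasn't moved. I'll check the lip height and that nothing else moved.

```bash
python3 - <<'E'
from h import *
for a,b in(((295,185.5),(340,168.7)),((263,200.7),(332,151.5))):print(tri([ray("scene",a),ray("side",b)]))
for n in("scene","side"):
    d=cv2.absdiff(cv2.imread(f'pics/{n}0.png'),cv2.imread(f'pics/{n}_7.png')).max(2)
    d=(cv2.GaussianBlur(d,(5,5),0)>30).astype('uint8')
    print(n,[tuple(r[:4]) for r in cv2.connectedComponentsWithStats(d)[2][1:] if r[4]>8])
E
```

```text
(array([548.54208084, -93.66773656, 153.96622967]), [np.float64(0.6537319218065422), np.float64(0.6537319218063886)])
(array([ 580.08370577, -182.99778867,  158.06281651]), [np.float64(0.6208740585381904), np.float64(0.6208740585381307)])
scene [(np.int32(55), np.int32(0), np.int32(113), np.int32(122)), (np.int32(184), np.int32(0), np.int32(132), np.int32(136)), (np.int32(312), np.int32(0), np.int32(51), np.int32(98)), (np.int32(240), np.int32(164), np.int32(60), np.int32(54))]
side [(np.int32(449), np.int32(1), np.int32(20), np.int32(10)), (np.int32(479), np.int32(0), np.int32(15), np.int32(8)), (np.int32(553), np.int32(0), np.int32(87), np.int32(195)), (np.int32(385), np.int32(10), np.int32(171), np.int32(216)), (np.int32(455), np.int32(34), np.int32(13), np.int32(4)), (np.int32(532), np.int32(129), np.int32(15), np.int32(13)), (np.int32(325), np.int32(151), np.int32(40), np.int32(34)), (np.int32(550), np.int32(150), np.int32(62), np.int32(43)), (np.int32(356), np.int32(162), np.int32(31), np.int32(28)), (np.int32(591), np.int32(194), np.int32(32), np.int32(30)), (np.int32(537), np.int32(202), np.int32(6), np.int32(2)), (np.int32(523), np.int32(227), np.int32(7), np.int32(8)), (np.int32(546), np.int32(237), np.int32(8), np.int32(16))]
```

The lip measures 154–158 mm high, against 160 expected, and the hard force rise confirms the stop. Only the lid and the arm have changed in the pictures.

```bash
python3 -c "
from cell import manip
print(manip.sign_off())"
```

```text
the job is handed in; nothing more can be done
None
```

The bead box is open and handed in at about 6.5 s: I pressed its thumb rest down to the stop (about 30 N at the wrist) and let go, and before-and-after pictures show only the lid and the arm changed.

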